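Tighten the bench torch's hold-down clamp with a reversible ratchet spanner

TASK

The bench torch is not yet held fast: tighten the nut of its left-hand hold-down clamp (clockwise seen from above) with the ratchet spanner that sits on it. The small reversing lever on the spanner's head is unmarked and may be set either way, so swing the handle both ways to feel which way it grips, and throw the lever over if it is set to undo; do not run the nut back off. Pull the nut up firmly, to about 1.5 newton-metres and not beyond 2, then let go and leave the spanner on the nut, with the jar, the graphite paddle and the rod rest undisturbed.

Things in the scene. Friction and masses are not known exactly. Their poses are not given: they have to be found in the camera images.
- stand: Fixed bench torch: steel tube with a dark disc head (108 mm across, top 160 mm high) on a steel plate 150 x 210 x 8 mm with a strap clamp at each end. Origin on the bench, on the upright axis of the nut that carries the spanner. The tube stands 145 mm from there towards the stand's -y, the other clamp (already tight) at 290 mm; the stand's +y points away from the torch, along the clamp.
- axis (a point): Point on the nut's upright axis at the top of the spanner's round head, 50 mm above the bench. The nut (24 mm across flats) shows flush in the middle of the head.
- nut (a joint): Clamp nut, rad, growing clockwise from above (tightening). Starts 0.5 to 1.1 before 0, where the strap begins to bear. It takes 0.5 to 0.8 N m to run it down or back; beyond 0 that rises: about 1.1 N m at 0.12, 1.5 at 0.17, 2.0 at 0.27, 2.2 at 0.31. Let go, it springs back to 0.10 to 0.14 if pulled further than that. Backs off as far as -2.6.
- wrench (a joint): Spanner about the nut's axis, rad, growing clockwise from above; at 0 its handle points along the stand's +y. Swings -1.2 to 1.2, starts within 0.4 of 0; cannot be lifted off. The way it grips, it turns the nut after at most 0.4 rad of free play (16 teeth); the other way it clicks round with under 0.25 N m, apart from a brief peak at a click.
- grip (a point): Point on the centre line of the spanner's black round handle, 150 mm from the nut's axis and 42 mm above the bench. The handle is 26 mm thick, level, and runs from 92 to 220 mm from the axis; a flat steel neck 18 mm wide joins it to the head (70 mm across, top 50 mm above the bench).
- selector_pivot (a point): Upright pivot of the reversing lever, on top of the spanner's head (50 mm above the bench), 44 mm from the nut's axis towards the handle. The lever points from here towards the nut's axis, 0.35 rad to one side or the other of the spanner's centre line; which side is which is not marked.
- tab (a point): Middle of the lever's upright dark thumb tab, 28 mm from the pivot: 9 mm wide, 12 mm long, 55 to 77 mm above the bench (the lever's flat arm ends at 58 mm), 10 mm off the spanner's centre line. Pushed sideways across that line with about 5 N, the lever snaps over to the other side and the spanner drives the other way; the push hardly turns the spanner.
- jar: Lidded glass jar, 72 mm across and 95 mm high, loose on the bench; origin under its centre. Leave alone.
- paddle: Graphite paddle lying on the bench, 215 mm long: dark plate 85 x 55 x 12 mm on a rod with a wooden handle along its x axis; origin on the bench under its middle. Leave alone.
- rod_rest: Steel glass-rod rest, 170 x 40 mm, 41 mm high, with a notched upright edge; origin under its centre, long way along its x axis. Leave alone.

How it is judged:
At the end, for the whole second after the job is handed in: The clamp nut stands 0.07 to 0.31 rad past the point where the strap begins to bear (pulled up with about 1 to 2.2 N m), the spanner is let go and at rest, and the jar, paddle and rod rest are within 20 mm of where they began (value of joint nut between 0.07 and 0.31 rad and velocity of joint wrench between -0.1 and 0.1 rad/s and distance of each of jar, paddle, rod_rest from where it was at the start of the episode below 0.02 m); the robot touches nothing.
It fails at once if the nut is over-tightened, beyond about 2.2 N m (0.31 rad past bearing) (value of joint nut above 0.31 rad).
It fails at once if the nut is run back off, to more than 2.3 rad before the strap bears (value of joint nut below -2.3 rad).
It fails at once if the jar, paddle or rod rest is moved more than 20 mm or the jar tipped (distance of any of jar, paddle, rod_rest from where it was at the start of the episode above 0.02 m or angle between jar's own z axis and vertical above 0.35 rad).
It also fails if it takes over 64 s, if anything falls off the work surface, if the arm or the gripper's body presses on something with over 40 N, if the wrist force passes 120 N, or if a joint passes its speed limit or range.

ROBOT

A 7-joint arm with a two-finger parallel gripper is mounted at the origin on the work surface. World frame = base frame: x ahead of the robot, y to its left, z up, the work surface at z = 0. Lengths are in m, angles in rad, forces in N, time in s.
With the tool pointing down it reaches from about 0.425 to 0.95 m from the base axis. Payload 4.7 kg.
Tool frame: the origin (TCP) lies between the finger pads; the fingertips stand 25 mm ahead of it and the grasp point (between the pads) lies 6 mm ahead of it; x points along the fingers, z is the direction in which the jaws open and shut, and the axes are right-handed (so a half turn about x gives the same grasp; the last joint's range is limited). The gripper opens to 85 mm and grips with 20 to 120 N. Pads are 22 mm wide; open, the fingers measure 114 mm over their backs; the gripper's body (76 mm by 85 mm) begins 54 mm behind the grasp point. The pads swing forward as they close: fully open they stand 13 mm farther back than shut.
Start: joints at [-1.147, 0.469, -0.049, 1.532, 0.024, 1.141, -0.082], TCP at [0.295, 0.607, 0.256] pointing down, gripper open.
Joint ranges: [-2.59, 2.59], [-0.33, 1.99], [-1.39, 1.29], [0.1, 2.45], [-1.04, 4.18], [0.21, 1.99], [-2.66, 2.66]. Speed limits (rad/s): [2.57, 2.57, 3.14, 3.14, 3.14, 3.14, 3.14].

INTERFACE

Orientations are given as a 3x3 rotation matrix whose columns are the frame's x, y, z axes.
In Python, from rig import * gives the robot as it stands. Calls block until the motion is done:
- movep(position, orientation): joint-space move of the TCP to a pose.
- move_l(position, attitude=None, feed=0.15, until_force=None): straight line of the TCP; attitude=None keeps the orientation; feed is the mean speed in m/s. With until_force (N) it stops when the force on the tool has changed by that much, and returns True; else False.
- move_joints(angles): joint-space move.
- command_gripper(opening, newtons=None): finger opening in m; newtons is the grip in N (None keeps the last); returns when the fingers have stopped.
- sleep(seconds).
- inverse_kinematics(position, orientation): joint angles nearest the present ones, or None.
- sense(): the state.
- camera(name): name is "scene" or "top" or "wrist"; returns (picture, depth): 480x640x3 uint8, red, green, blue; 480x640 float32, m along the optical axis (not along the pixel's ray), 0 where there is no reading.
- camera_params(name): a dict with "K" (3x3 intrinsics, pixels), "position" and "rotation" of the camera in the world; the wrist camera has in their place "tool_from_camera" (4x4, takes a point from camera to tool coordinates, whose origin is the TCP and whose axes are the tool frame's). Camera axes: x right, y down, z forward; pixel columns grow to the right and rows downward; lengths in m; the calibration is good to about 2 mm. A picture is of the moment at which its call begins: read the wrist's pose just before it. camera_params takes no time and is no camera call.
A pose or a line that the arm cannot do raises Unreachable and nothing moves.
- finish_job(): hands the job in, once; it reports no verdict.
The state is a dict: "time_s": time; "joint_pos": joint angles; "qd": joint speeds; "joint_efforts": joint torques, N m; "position": TCP position; "tcp_rot": TCP orientation; "wrist_force": force on the tool from outside, world axes, zero at the start; "ft_torque": the same for the moment, N m; "finger_gap": finger opening in m.
Only numpy, scipy, OpenCV 4.12 (cv2) and the standard library are available. Lean on these libraries where they do the work, as an engineer would, in place of code of your own. Each camera call takes 0.05 s, during which the arm holds its last target. There are 200 camera calls.

## Working session

There is one attempt and no reset: what is moved stays moved. The work goes in short steps, each a Python script; the robot and the scene stay as the last script left them, time stands still between calls to the robot, and variables do not carry over. Pictures are saved under pics/ and viewed, about 8 in all and at most 12, crops included, and the job is handed in when it is done.

```bash
mkdir -p pics; ls; python3 - <<'E'
from rig import *
import cv2,numpy as np
for n in("top","scene"):
    p,d=camera(n); cv2.imwrite(f"pics/{n}0.png",p[:,:,::-1]); np.save(f"{n}0.npy",d); c=camera_params(n); print(n,c)
print(sense())
E
```

```text
pics
top {'K': array([[448.35215623,   0.        , 324.45026653],
       [  0.        , 448.35215623, 240.91371111],
       [  0.        ,   0.        ,   1.        ]]), 'position': array([0.42725856, 0.04324471, 0.8492299 ]), 'rotation': array([[-0.02187708, -0.98365518,  0.17872854],
       [-0.99975924,  0.02182639, -0.00225018],
       [-0.0016876 , -0.17873473, -0.98389585]])}
scene {'K': array([[496.06867884,   0.        , 325.15108476],
       [  0.        , 496.06867884, 231.02288153],
       [  0.        ,   0.        ,   1.        ]]), 'position': array([ 0.97915978, -0.22492182,  0.74964142]), 'rotation': array([[ 0.58082666,  0.66744803, -0.46599734],
       [ 0.81396865, -0.48307448,  0.32263615],
       [-0.00976856, -0.5667029 , -0.82386431]])}
{'time_s': 0.1, 'joint_pos': array([-1.14692503,  0.46937541, -0.04860923,  1.53355896,  0.02408586,
        1.1409947 , -0.08228748]), 'qd': array([-0.00164696, -0.00221024, -0.00161051, -0.00289182,  0.00100507,
        0.00025961, -0.00047864]), 'joint_efforts': array([-1.12612765e-04, -5.11514604e+01, -4.75341361e-02, -2.38391912e+01,
        1.07090425e-02,  4.31110835e-03, -1.42594646e-05]), 'position': array([0.29505307, 0.60657285, 0.25536306]), 'tcp_rot': array([[-7.29240892e-04, -8.99259257e-01,  4.37415429e-01],
       [-1.59255510e-03,  4.37416035e-01,  8.99257847e-01],
       [-9.99998466e-01, -4.08325785e-05, -1.75110158e-03]]), 'wrist_force': array([ 0.36375979, -0.14235884,  0.67967074]), 'ft_torque': array([ 0.02589564, -0.00324213, -0.01334459]), 'finger_gap': 0.08558389386106657}
```

View pics/top0.png

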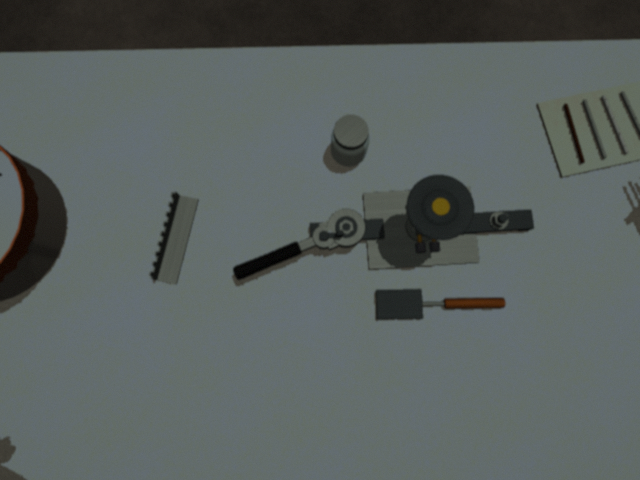

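View pics/scene0.png

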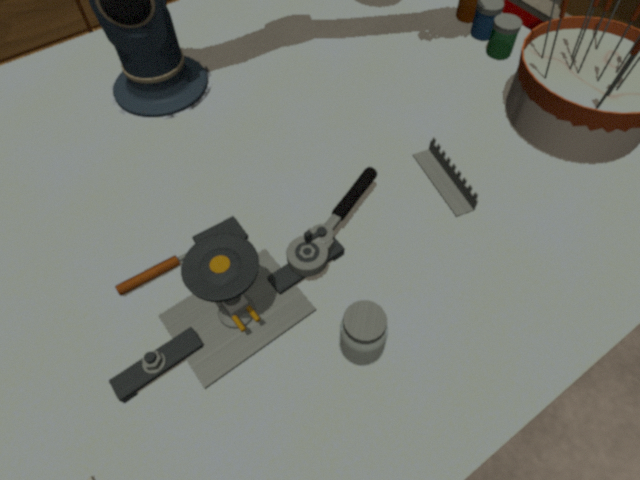

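```bash
python3 - <<'E'
import cv2,numpy as np
t=cv2.imread("pics/top0.png")[190:290,220:390]; s=cv2.imread("pics/scene0.png")[160:290,260:390]
a=cv2.convertScaleAbs(cv2.resize(t,None,fx=4.5,fy=4.5,interpolation=2),alpha=1.6)[:, :765]
cv2.imwrite("pics/top_c.png",a)
b=cv2.convertScaleAbs(cv2.resize(s,None,fx=4.5,fy=4.5,interpolation=2),alpha=1.6)
cv2.imwrite("pics/scene_c.png",b)
E
```

```text
(no output)
```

View pics/top_c.png

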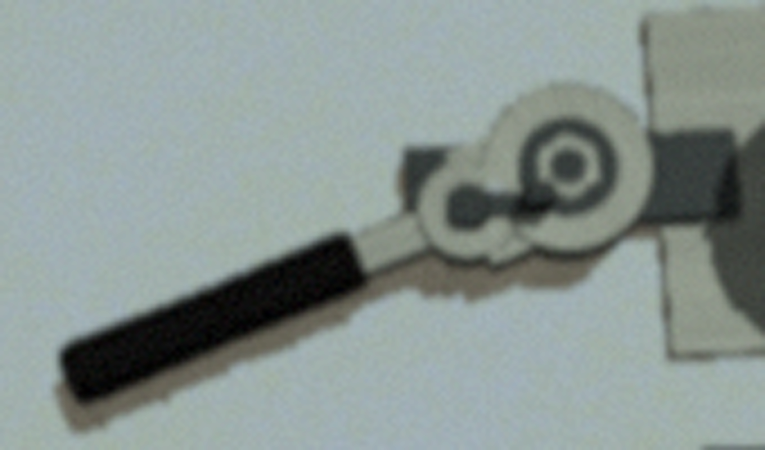

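View pics/scene_c.png

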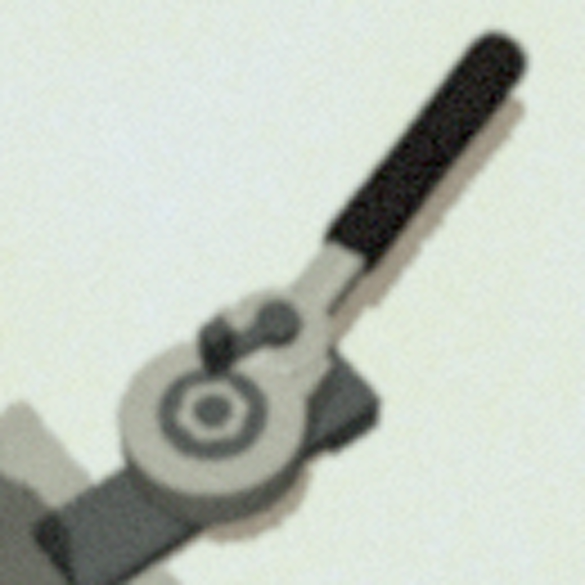

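```bash
cat >h.py <<'E'
from rig import *
import numpy as np,cv2
def pix(cam,u,v,z,c=None):
    c=camera_params(cam); d=c["rotation"]@np.linalg.inv(c["K"])@[u,v,1]; p=c["position"]
    return p+d*(z-p[2])/d[2]
E
python3 - <<'E'
from h import *
np.set_printoptions(precision=4,suppress=True)
T=lambda x,y,z:pix("top",220+x/4.5,190+y/4.5,z)
S=lambda x,y,z:pix("scene",260+x/4.5,160+y/4.5,z)
for n,a,b,z in [("nut",(569,167),(212,410),.05),("pivot",(467,207),(279,322),.056),("tab",(540,196),(220,335),.077),("hstart",(358,260),(352,250),.042),("hend",(75,372),(502,45),.042)]:
    print(n,T(*a,z),S(*b,z))
for n,u,v,z in [("jar",350,128,.095),("jarbase",350,150,0),("othernut",500,221,.04),("rest1",176,195,.041),("rest2",154,279,.041),("rest3",197,198,0),("pad",377,305,.012),("padTL",376,290,.012),("padBL",377,320,.012),("plateTL",363,192,.008),("plateBL",369,269,.008),("disc",440,208,.16)]:
    print(n,pix("top",u,v,z))
E
```

```text
nut [0.5971 0.0008 0.05  ] [0.5989 0.0011 0.05  ]
pivot [0.5804 0.0424 0.056 ] [0.5846 0.0418 0.056 ]
tab [0.5801 0.0139 0.077 ] [0.5886 0.013  0.077 ]
hstart [0.5622 0.0871 0.042 ] [0.5654 0.0902 0.042 ]
hend [0.5191 0.2013 0.042 ] [0.5164 0.2045 0.042 ]
jar [ 0.7688 -0.0087  0.095 ]
jarbase [ 0.765  -0.0138  0.    ]
othernut [ 0.6045 -0.2838  0.04  ]
rest1 [0.6674 0.3167 0.041 ]
rest2 [0.511  0.3506 0.041 ]
rest3 [0.6725 0.2892 0.    ]
pad [ 0.4567 -0.0532  0.012 ]
padTL [ 0.4844 -0.0525  0.012 ]
padBL [ 0.4294 -0.052   0.012 ]
plateTL [ 0.6751 -0.0358  0.008 ]
plateBL [ 0.5244 -0.0415  0.008 ]
disc [ 0.6013 -0.1423  0.16  ]
```

```bash
cat >>h.py <<'E'
A=np.array([.598,.001]); R=.15; ZG=.052
def rot(th):
    z=np.array([np.cos(th),-np.sin(th),0]); x=np.array([0,0,-1.]); return np.c_[x,np.cross(z,x),z]
def pose(th,z=ZG,r=R): return np.array([A[0]+r*np.sin(th),A[1]+r*np.cos(th),z])
def theta():
    p=sense()["position"][:2]-A; return np.arctan2(p[0],p[1])
def torque(F0=np.zeros(3),M0=0):
    s=sense(); p=s["position"][:2]-A; F=s["wrist_force"]-F0
    return p[0]*F[1]-p[1]*F[0], s["ft_torque"][2]-M0, F, s["time_s"]   # + = resists clockwise (ccw moment on the tool)
def swing(th1,stop=1.3,step=.05,F0=np.zeros(3),feed=.08,verbose=1):
    th=theta(); n=max(1,int(np.ceil(abs(th1-th)/step)))
    for a in np.linspace(th,th1,n+1)[1:]:
        hit=move_l(pose(a),rot(a),feed=feed)
        T,M,F,t=torque(F0)
        if verbose: print(f"th {a:.3f} act {theta():.3f} T {T:.2f} Mz {M:.2f} F {F.round(1)} t {t:.1f}")
        if abs(T)>stop: print("stop"); return True
    return False
E
python3 - <<'E'
from h import *
th=-.377
movep(pose(th,.14),rot(th)); command_gripper(.06,20)
print(sense()["time_s"],torque())
p,d=camera("wrist"); cv2.imwrite("pics/w1.png",p[:,:,::-1])
move_l(pose(th),until_force=6); print(sense()["position"],torque())
F0=sense()["wrist_force"]; np.save("F0.npy",F0)
command_gripper(.0,20); print(sense()["finger_gap"],torque(F0))
swing(th+.3,stop=1.0,F0=F0)
E
```

```text
2.425 (np.float64(0.06113180412559634), np.float64(-0.001001276542185345), array([-0.90027854,  1.17048405,  0.62936216]), 2.425)
[0.54341731 0.1404659  0.0525187 ] (np.float64(0.0017515035879992064), np.float64(-0.022003690349468853), array([ 0.02434851, -0.09430263, -0.01310925]), 3.2083)
0.02448488713419322 (np.float64(0.1485917135750823), np.float64(0.07551362628176853), array([-0.87097365, -0.49347393,  5.66487987]), 3.6083)
th -0.323 act -0.316 T 0.08 Mz -0.06 F [-0.7  0.5  7. ] t 3.9
th -0.274 act -0.268 T -0.07 Mz -0.08 F [0.4 0.5 7.7] t 4.1
th -0.224 act -0.220 T -0.10 Mz -0.05 F [0.6 0.2 8.9] t 4.4
th -0.175 act -0.177 T 0.24 Mz 0.10 F [-1.9  1.2 10. ] t 4.6
th -0.126 act -0.131 T 0.54 Mz 0.17 F [-3.5 -0.7 10.8] t 4.9
th -0.077 act -0.082 T 0.43 Mz 0.14 F [-2.9  0.3 11. ] t 5.1
```

```bash
python3 - <<'E'
from h import *
F0=np.load("F0.npy")
swing(.12,stop=1.0,F0=F0)
swing(-.3,stop=1.0,F0=F0)
E
```

```text
th -0.042 act -0.048 T 0.50 Mz 0.04 F [-3.4  1.  10.7] t 5.4
th -0.001 act -0.007 T 0.55 Mz 0.10 F [-3.7  0.8  9.8] t 5.6
th 0.039 act 0.033 T 0.50 Mz 0.15 F [-3.3  1.2 10.6] t 5.9
th 0.080 act 0.073 T 0.42 Mz 0.16 F [-2.7  1.2 10.4] t 6.1
th 0.120 act 0.114 T 0.40 Mz 0.11 F [-2.5  1.5 10.7] t 6.4
th 0.068 act 0.065 T 0.13 Mz 0.07 F [-0.9 -0.1  8.2] t 6.6
th 0.022 act 0.021 T 0.18 Mz 0.01 F [-1.2  1.3  7.9] t 6.9
th -0.024 act -0.025 T -0.02 Mz 0.04 F [0.1 1.  8. ] t 7.1
th -0.070 act -0.070 T 0.02 Mz 0.02 F [-0.2  0.7  8.5] t 7.4
th -0.116 act -0.116 T -0.05 Mz 0.08 F [0.3 0.7 7. ] t 7.6
th -0.162 act -0.162 T 0.10 Mz 0.00 F [-0.6 -0.1  7.6] t 7.9
th -0.208 act -0.208 T 0.03 Mz -0.01 F [-0.4  0.8  8.6] t 8.1
th -0.254 act -0.254 T -0.10 Mz 0.06 F [0.6 0.5 7.9] t 8.4
th -0.300 act -0.300 T -0.03 Mz 0.05 F [0.  0.7 8. ] t 8.6
```

```bash
python3 - <<'E'
from h import *
F0=np.load("F0.npy")
swing(-.85,stop=1.0,F0=F0,step=.12,verbose=0); print(torque(F0))
if swing(.5,stop=.8,F0=F0,step=.04):
    swing(theta()+.25,stop=1.35,F0=F0,step=.015,feed=.05)
E
```

```text
(np.float64(0.0003592414110760861), np.float64(0.07196285482412523), array([ 0.95334985, -0.840243  ,  8.87745522]), 10.4)
th -0.811 act -0.808 T 0.03 Mz -0.03 F [-0.2 -0.1  9.2] t 10.7
th -0.771 act -0.768 T 0.04 Mz -0.12 F [ 0.4 -0.7  9.2] t 10.9
th -0.731 act -0.729 T 0.08 Mz -0.04 F [-0.5 -0.3  9. ] t 11.2
th -0.691 act -0.694 T 0.29 Mz 0.10 F [-1.1 -1.7 10.6] t 11.4
th -0.652 act -0.658 T 0.39 Mz 0.22 F [-1.9 -1.7 11.8] t 11.7
th -0.612 act -0.619 T 0.43 Mz 0.15 F [-2.4 -1.6 11.2] t 11.9
th -0.572 act -0.580 T 0.39 Mz 0.13 F [-2.6 -0.7 11.3] t 12.2
th -0.533 act -0.540 T 0.38 Mz 0.09 F [-2.3 -1.1 11.4] t 12.4
th -0.493 act -0.500 T 0.51 Mz 0.11 F [-3.  -1.5 11.5] t 12.7
th -0.453 act -0.460 T 0.56 Mz 0.10 F [-3.5 -1.3 11.7] t 12.9
th -0.413 act -0.421 T 0.46 Mz 0.13 F [-3.2 -0.5 11.5] t 13.2
th -0.374 act -0.381 T 0.44 Mz 0.10 F [-2.7 -1.3 11.4] t 13.4
th -0.334 act -0.342 T 0.44 Mz 0.20 F [-2.8 -0.8 12. ] t 13.7
th -0.294 act -0.304 T 0.55 Mz 0.23 F [-3.8 -0.1 12.2] t 13.9
th -0.255 act -0.266 T 0.68 Mz 0.24 F [-4.6 -0.3 12.5] t 14.2
th -0.215 act -0.229 T 0.71 Mz 0.21 F [-4.6 
[... 256 characters left out ...]
3 14.3] t 15.4
th -0.133 act -0.152 T 0.94 Mz 0.34 F [-6.2 -0.7 13.8] t 15.7
th -0.118 act -0.138 T 1.11 Mz 0.39 F [-7.3 -1.  13.5] t 15.9
th -0.103 act -0.124 T 1.15 Mz 0.35 F [-7.8  0.3 13.7] t 16.1
th -0.089 act -0.110 T 1.16 Mz 0.39 F [-7.7 -0.8 13.8] t 16.4
th -0.074 act -0.096 T 1.20 Mz 0.42 F [-8.  -0.1 14.9] t 16.6
th -0.059 act -0.082 T 1.27 Mz 0.44 F [-8.3 -1.6 13.7] t 16.9
th -0.045 act -0.068 T 1.24 Mz 0.52 F [-8.3 -0.1 14.1] t 17.1
th -0.030 act -0.054 T 1.32 Mz 0.50 F [-8.7 -0.7 15.1] t 17.4
th -0.015 act -0.040 T 1.25 Mz 0.48 F [-8.3 -0.2 14.9] t 17.6
th -0.000 act -0.026 T 1.34 Mz 0.45 F [-8.9 -0.2 15.4] t 17.9
th 0.014 act -0.012 T 1.36 Mz 0.53 F [-9.1  0.5 14.7] t 18.1
stop
```

```bash
python3 - <<'E'
from h import *
F0=np.load("F0.npy")
th=theta()
swing(th-.18,stop=9,F0=F0,step=.03)
command_gripper(.06); sleep(.2); print(theta(),torque())
p=sense()["position"]; p[2]=.2; move_l(p); 
print(sense()["finger_gap"],torque())
p,d=camera("top"); cv2.imwrite("pics/top9.png",p[:,:,::-1])
E
```

```text
th -0.042 act -0.047 T 0.17 Mz -0.08 F [-1.1 -0.3  6.8] t 18.4
th -0.072 act -0.074 T 0.18 Mz -0.09 F [-1.3  0.4  7.6] t 18.7
th -0.102 act -0.104 T 0.04 Mz -0.05 F [-0.3  0.2  7.5] t 18.9
th -0.132 act -0.134 T 0.01 Mz -0.04 F [-0.2  0.5  7.6] t 19.2
th -0.162 act -0.164 T 0.07 Mz -0.07 F [-0.5  0.3  8.4] t 19.4
th -0.192 act -0.194 T 0.09 Mz -0.04 F [-0.7  0.4  8.5] t 19.7
-0.19218309921235402 (np.float64(0.03398533251384006), np.float64(-0.03710594583418522), array([-0.22293429, -0.04057608, -0.04302948]), 20.2917)
0.05984649400328874 (np.float64(-0.17704075097267333), np.float64(-0.05428728773296844), array([1.1592185 , 0.22119754, 0.66605201]), 21.425)
```

View pics/top9.png

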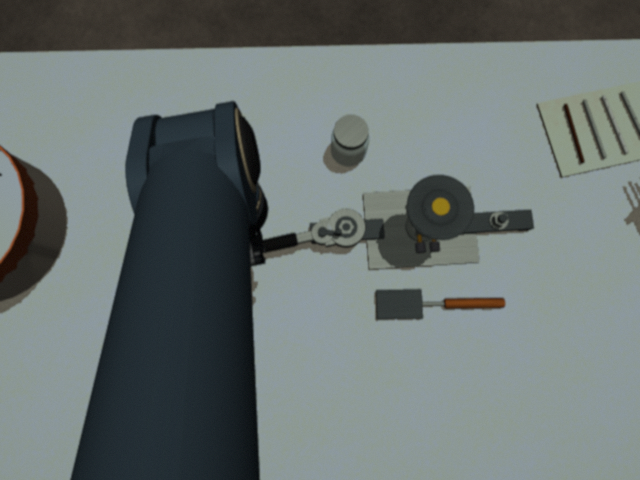

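```bash
python3 - <<'E'
from h import *
movep([.295,.55,.3],rot(-.4)); sleep(.3)
p,d=camera("top"); a=cv2.imread("pics/top0.png"); b=p[:,:,::-1]
for n,(u0,v0,u1,v1) in dict(jar=(325,105,380,170),paddle=(370,280,510,325),rest=(145,185,205,290)).items():
    print(n,cv2.absdiff(a[v0:v1,u0:u1],np.ascontiguousarray(b[v0:v1,u0:u1])).mean())
cv2.imwrite("pics/end.png",b); print(sense()["time_s"]); finish_job()
E
```

```text
jar 1.284009324009324
paddle 1.3137566137566137
rest 1.275079365079365
23.6333
the job is handed in; nothing more can be done
```

I tightened the clamp nut with the spanner, let go and handed the job in at 23.6 s. The spanner is still on the nut.

- **Lever:** Swung clockwise, the spanner gripped, with about 0.4–0.55 N m of resistance. Swung back, it ran free at about 0. So the lever was already set to tighten, and I did not throw it over.
- **Tightening:** One working pull from a handle angle of about -0.85 rad ran the nut down. Resistance began to rise near -0.3 rad, and I stopped at about -0.01 rad.
- **Torque:** The force on the handle alone gave 1.36 N m. Adding the moment at the wrist gives up to about 1.9 N m, and the two do not agree. I could not tell whether that moment should be counted. Either way the reading is above 1 N m and under the 2 N m limit.
- **Nut angle:** It is inferred, not measured. The pull put the nut at about 0.15–0.25 rad past bearing by torque. The handle travel suggests nearer 0.3, but that includes give in the grip. After springing back it should sit at about 0.10–0.14 rad.
- **Letting go:** I backed the handle off until the torque was near zero, opened the gripper and moved the arm clear.
- **Jar, paddle and rod rest:** The before-and-after top pictures differ only by noise at all three, so none of them moved. I did not take a final close look at the spanner.

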